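Weigh a thin-walled vial on the draught-shielded balance

TASK

Weigh the sample vial that stands beside the balance: slide its clear lid open by its blue grip, stand the vial upright in the middle of the steel pan, let go, and slide the lid fully shut. The vial is thin-walled, so hold it lightly (a grip of no more than about 10 N) and keep it upright, and set it down softly without dropping it or pressing on the delicate pan. Leave the other things on the bench alone.

Things in the scene. Friction and masses are not known exactly. Their poses are not given: they have to be found in the camera images.
- vial_center (a point): thin-walled sample vial: upright grey cylinder, white cap (top 8 mm), 25 mm across, 56 mm tall, 40 to 85 g; it stands alone beside the balance (those in blue blocks or far off to the right do not count). The point is its centre, 28 mm above its foot; z points up through the cap. It breaks if let fall more than 8 mm or if the finger pads press on it with more than 25 N, both pads added together (a grip of 12.5 N)
- pan_top (a point): the balance's round steel weighing pan, 80 mm across; the point is the centre of its top face, about 33 mm above the bench. Axes are the balance's: x from its low grey display panel to its white rear housing, y left, z up
- balance: white balance, 390 x 212 mm, fixed to the bench; origin on the bench under the pan's axis, axes as the pan's. Clear walls 88 mm tall (92 mm with their rails) round the pan: inside faces 78 mm in front (-x) and 98 mm to either side of the pan's axis; the rear housing begins 80 mm behind it. The shut lid covers this chamber; its plate's top is 96.5 mm above the bench
- pan (a joint): how far the pan is pressed down (m): 0 empty, stop at 0.005. Spring of 1.2 N per mm, damped. The weighing cell is overloaded, and damaged, beyond 0.004 (about 5 N)
- lid (a joint): clear sliding lid of the balance: 0 = fully shut, 0.14 = fully back over the rear housing (m); it slides along the balance's +x with about 1 N of friction and stays where it is left
- lid_handle (a point): blue upright grip bar near the lid's front edge, 12 mm thick along the balance's x, 60 mm long along its y; the point is on its middle, 16 mm above the lid plate and 12 mm below the bar's top. Axes as the balance's. It moves with the lid: 55 mm in front of the pan's axis when shut, 85 mm behind it when fully back
- beaker: white plastic beaker, 69 mm wide, 83 mm tall, open; bystander, origin under its centre
- bench_timer: small white timer with three coloured buttons, 72x66x21 mm; bystander, origin under its centre
- tape_roll: tan tape roll lying flat, 104 mm across, 25 mm tall; bystander, origin under its centre
- pipette: hand pipette lying down, 254 mm long, 30 mm wide; bystander, origin under its centre
- marker: white and blue marker pen lying down, 135 mm long, 17 mm thick; bystander, origin under its centre

How it is judged:
By the outcome, as a careful person would: the job done as asked, in the order asked, and still so for the second after the job is handed in, with the robot touching nothing.
It also fails if it takes over 72 s, if anything falls off the work surface, if the arm or the gripper's body presses on something with over 40 N, if the wrist force passes 120 N, or if a joint passes its speed limit or range.

ROBOT

A 6-joint arm with a two-finger parallel gripper is mounted at the origin on a cart in front of the work surface, level with it; the furniture and walls round the work are solid. World frame = base frame: x ahead of the robot, y to its left, z up, the work surface at z = 0. Lengths are in mm, angles in rad, forces in N, time in s.
With the tool pointing down it reaches from about 275 to 825 mm from the base axis. Payload 4.9 kg.
Tool frame: the origin (TCP) lies at the very end of the fingers, on their centre line; the grasp point (between the pads) lies 19 mm behind it; z points along the fingers, y is the direction in which the jaws open and shut (so a half turn about z gives the same grasp; the last joint's range is limited). The gripper opens to 85 mm and grips with 20 to 120 N. Pads are 22 mm wide; open, the fingers measure 114 mm over their backs; the gripper's body (76 mm by 85 mm) begins 54 mm behind the grasp point. The pads swing forward as they close: fully open they stand 13 mm farther back than shut.
Start: joints at [1.21, 0.326, -0.193, 1.052, 0, 1.437], TCP at [123.666, 535.934, 231.281] pointing down, gripper open.
Joint ranges: [-2.65, 2.65], [-0.97, 1.79], [-1.3, 1.35], [-1.93, 2.1], [-1.47, 1.37], [-3.14, 3.14]. Speed limits (rad/s): [2.57, 2.57, 3.14, 3.14, 3.14, 3.14].

INTERFACE

Orientations are given as [roll, pitch, yaw] about the fixed x, y, z axes, in that order (R = Rz(yaw) Ry(pitch) Rx(roll)).
In Python, from bench import bot, solve_ik, imaging gives the robot as it stands. Calls block until the motion is done:
- bot.move_ptp(position, orientation): joint-space move of the TCP to a pose.
- bot.movel(position, rot=None, max_speed=150, threshold=None): straight line of the TCP; rot=None keeps the orientation; max_speed is the mean speed in mm/s. With threshold (N) it stops when the force on the tool has changed by that much, and returns True; else False.
- bot.move_j(angles): joint-space move.
- bot.grip(opening, effort=None): opening from 0.0 (shut) to 1.0 (fully open); effort is the grip in N (None keeps the last); returns when the fingers have stopped.
- bot.dwell(seconds).
- solve_ik(position, orientation): joint angles nearest the present ones, or None.
- bot.get_state(): the state.
- imaging.capture(name): name is "side" or "top"; returns the picture (420x560x3 uint8, blue, green, red); there is no depth.
- imaging.camera_model(name): a dict with "K" (3x3 intrinsics, pixels), "k1" (the pictures are not rectified: a ray, as slopes to the right and down, at radius r is drawn at 1 + k1 r^2 times it, then the intrinsics apply), "position" and "rotation" of the camera in the world. Camera axes: x right, y up, looking along -z (the intrinsics and any distortion apply to the point x, -y, -z); pixel columns grow to the right and rows downward; lengths in mm; the calibration is good to about 2 mm. A picture is of the moment at which its call begins. camera_model takes no time and is no camera call.
A pose or a line that the arm cannot do raises bot.IKError and nothing moves.
- bot.sign_off(): hands the job in, once; it reports no verdict.
The state is a dict: "t": time; "qpos": joint angles; "joint_velocities": joint speeds; "effort": joint torques, N m; "tcp_pos": TCP position; "orientation": TCP orientation; "contact_force": force on the tool from outside, world axes, zero at the start; "wrist_torque": the same for the moment, N m; "opening": opening from 0.0 (shut) to 1.0 (fully open).
Only numpy, scipy, OpenCV 4.12 (cv2) and the standard library are available. Lean on these libraries where they do the work, as an engineer would, in place of code of your own. Each camera call takes 0.05 s, during which the arm holds its last target.

## Working session

There is one attempt and no reset: what is moved stays moved. The work goes in short steps, each a Python script; the robot and the scene stay as the last script left them, time stands still between calls to the robot, and variables do not carry over. Pictures are saved under pics/ and viewed, and the job is handed in when it is done.

```bash
ls; mkdir -p pics; python3 - <<'E'
from bench import bot, imaging
import cv2
for n in("side","top"):
    im=imaging.capture(n); cv2.imwrite(f"pics/{n}0.png",im)
    print(n,imaging.camera_model(n))
s=bot.get_state();print(s)
E
```

```text
pics
side {'K': array([[488.05346159,   0.        , 277.54533134],
       [  0.        , 488.05346159, 207.09651446],
       [  0.        ,   0.        ,   1.        ]]), 'k1': -0.052028993793300095, 'position': array([ 991.34575998,  810.27402515, 1411.03293663]), 'rotation': array([ 0.64043813, -0.0034728 ,  2.6375401 ])}
top {'K': array([[472.97817194,   0.        , 289.37434177],
       [  0.        , 472.97817194, 211.69224806],
       [  0.        ,   0.        ,   1.        ]]), 'k1': -0.10001033055819766, 'position': array([ 135.00684789, -133.49442521, 1803.67353147]), 'rotation': array([ 2.29139792e-01,  1.07437557e-03, -1.39234884e+00])}
{'t': 0.1, 'qpos': array([ 1.20982370e+00,  3.26882909e-01, -1.93473134e-01,  1.05200899e+00,
       -4.80675711e-07,  1.43657091e+00]), 'joint_velocities': array([ 4.11623146e-04, -2.01685630e-03,  3.09599927e-03,  1.19609335e-03,
        6.55341290e-05, -6.98620728e-05]), 'effort': array([ 1.80588038e-03, -4.44237614e+01,  2.63038123e+01,  7.93288025e-03,
       -7.14838075e-05,  1.16540573e-05]), 'tcp_pos': array([123.46247875, 535.43041358, 230.57706539]), 'orientation': array([-3.14003799e+00, -2.09452575e-04,  2.91484529e+00]), 'contact_force': array([-0.05479512, -0.05269745,  0.28869487]), 'wrist_torque': array([0.00481667, 0.03135344, 0.03400099]), 'opening': 1.001014166594435}
```

View pics/side0.png

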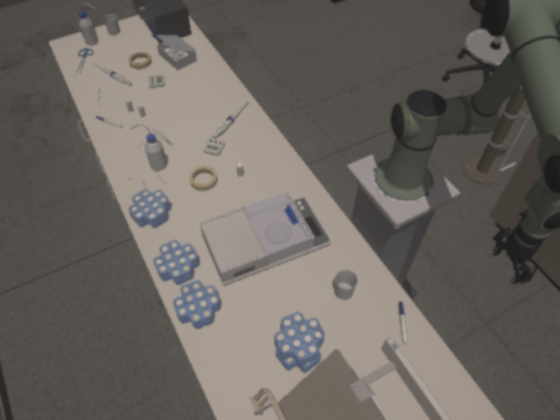

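View pics/top0.png

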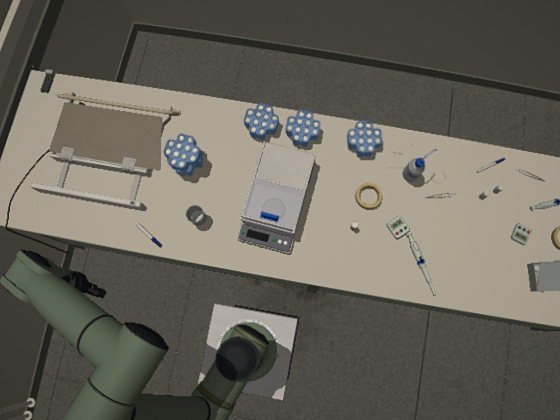

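Side view: the balance is around (265,237) with its blue grip at (291,214), and the lone vial is at (240,170). Top view: the balance is around (275,205), the grip at (269,216) and the vial at (354,226). Next I'll enlarge these areas and write the calibration code.

```bash
cat > h.py <<'E'
import numpy as np, cv2
from scipy.spatial.transform import Rotation as R
from scipy.optimize import least_squares
from bench import bot, solve_ik, imaging
CM={n:imaging.camera_model(n) for n in("side","top")}
def proj(n,P):
    c=CM[n]; P=np.atleast_2d(P); Rm=R.from_euler('xyz',c['rotation']).as_matrix()
    q=(P-c['position'])@Rm
    u=q[:,:2]*[1,-1]/(-q[:,2:]); r2=(u**2).sum(1,keepdims=True)
    u=u*(1+c['k1']*r2); return u*c['K'][0,0]+c['K'][:2,2]
def onplane(n,px,z):
    return least_squares(lambda p:(proj(n,[p[0],p[1],z])-px).ravel(),[400,0],x_scale=100).x
def tri(ps,pt):
    r=least_squares(lambda p:np.r_[(proj('side',p)-ps).ravel(),(proj('top',p)-pt).ravel()],[400,0,50],x_scale=100)
    return r.x,r.fun
def crop(im,x,y,w,h,k,name):
    cv2.imwrite(name,cv2.resize(im[y:y+h,x:x+w],None,fx=k,fy=k,interpolation=cv2.INTER_CUBIC))
E
python3 - <<'E'
from h import *
s=cv2.imread('pics/side0.png');t=cv2.imread('pics/top0.png')
crop(s,190,150,150,140,5,'pics/sc.png'); crop(t,230,130,150,130,5,'pics/tc.png')
print(onplane('side',[240,170],56),onplane('top',[354,226],56))
E
```

```text
[ 538.34774809 -286.6810284 ] [ 524.48620253 -309.19921485]
```

View pics/sc.png

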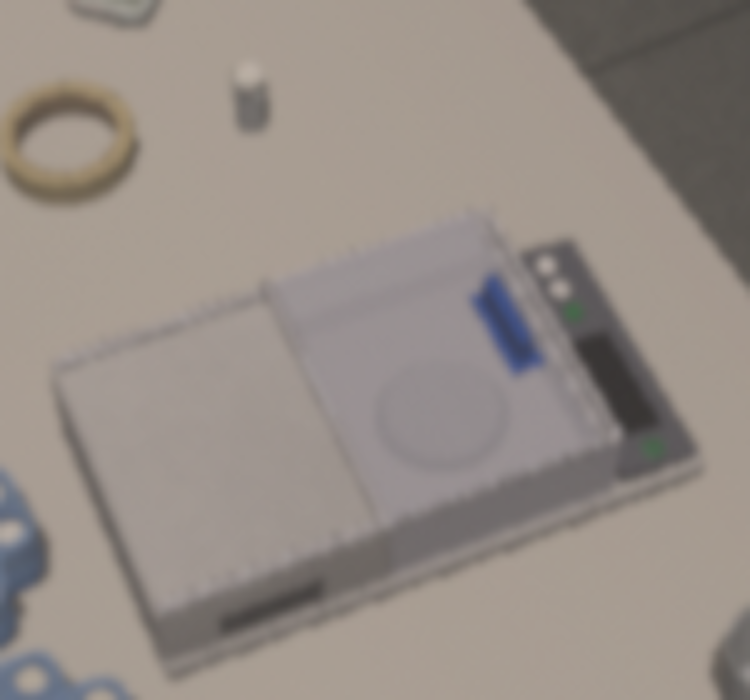

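View pics/tc.png

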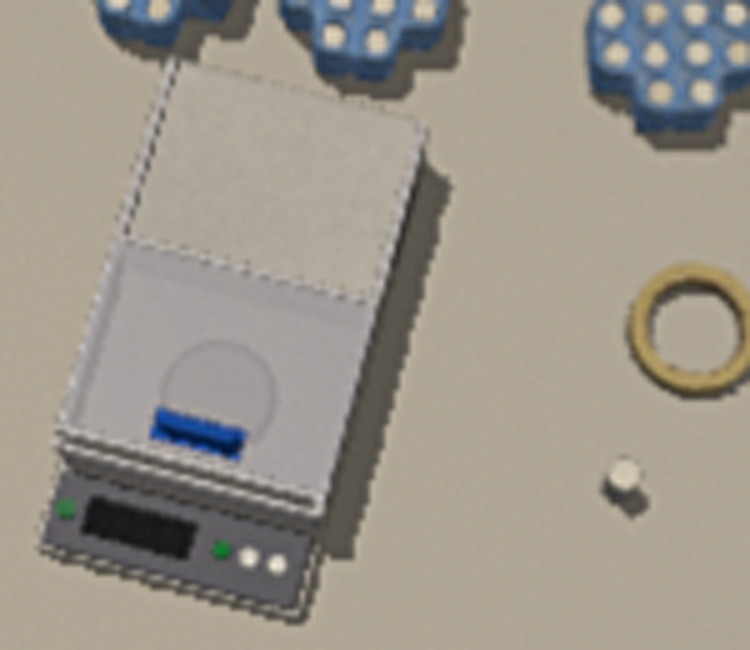

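```bash
python3 - <<'E'
from h import *
S=lambda x,y:np.array([(x+.5)/5-.5+190,(y+.5)/5-.5+150]); T=lambda x,y:np.array([(x+.5)/5-.5+230,(y+.5)/5-.5+130])
print('vialtop',tri(S(249,71),T(625,474)))
print('  ',onplane('side',S(249,71),56),onplane('top',T(625,474),56))
print('pan',tri(S(441,417),T(218,388)));print('  ',onplane('side',S(441,417),33),onplane('top',T(218,388),33))
print('base corner front right', onplane('top',T(42,552),5),onplane('top',T(302,620),5),onplane('side',S(703,462),5),onplane('side',S(172,675),5))
print('housing rear', onplane('top',T(172,60),92),onplane('top',T(427,125),92),onplane('side',S(55,370),92),onplane('side',S(157,608),92))
s=cv2.imread('pics/side0.png');t=cv2.imread('pics/top0.png')
crop(s,270,190,50,50,12,'pics/sh.png'); crop(t,250,195,50,40,12,'pics/th.png')
E
```

```text
vialtop (array([ 529.28480287, -309.70935389,   62.66751343]), array([-0.05830774, -0.01614892, -0.04499346,  0.04236043]))
   [ 526.8456442  -315.07152914] [ 530.98647709 -310.52804189]
pan (array([545.05900233,   8.07775317,  33.27176924]), array([-0.68109173, -0.16108928, -0.60672305,  0.51468778]))
   [543.263998     9.60305186] [547.54148834   6.17642644]
base corner front right [402.0427071  118.00795784] [385.79536897 -88.73124037] [395.10403097 111.7645321 ] [782.22136176  84.59644519]
housing rear [783.56474416  84.85987353] [ 765.95375679 -117.56474174] [ 767.25772738 -110.6422553 ] [783.61702197  83.35183006]
```

View pics/sh.png

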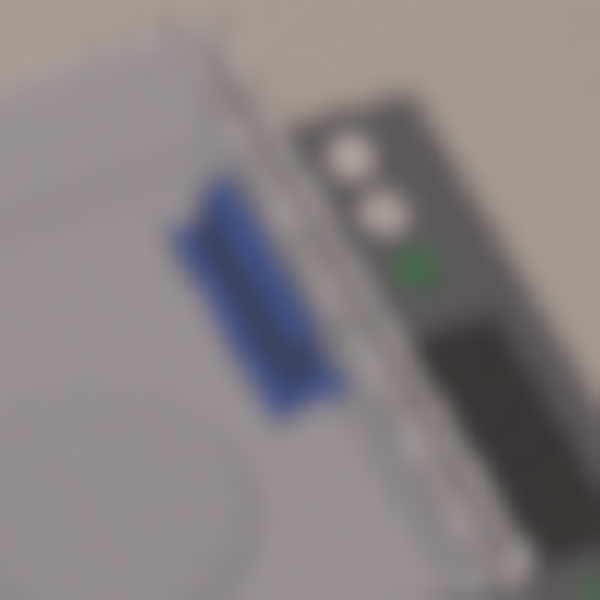

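View pics/th.png

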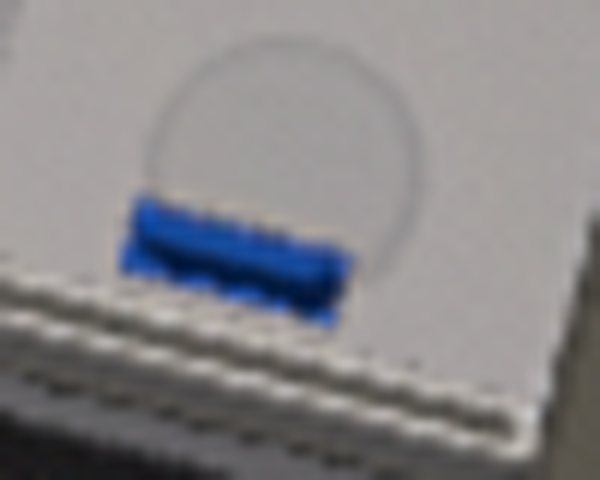

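```bash
cat > fit.py <<'E'
from h import *
S=lambda x,y:np.array([(x+.5)/5-.5+190,(y+.5)/5-.5+150]); T=lambda x,y:np.array([(x+.5)/5-.5+230,(y+.5)/5-.5+130])
T12=lambda x,y:np.array([(x+.5)/12-.5+250,(y+.5)/12-.5+195]); S12=lambda x,y:np.array([(x+.5)/12-.5+270,(y+.5)/12-.5+190])
def bal(p,q):
    c,s=np.cos(p[2]),np.sin(p[2]); return np.array([p[0]+c*q[0]-s*q[1],p[1]+s*q[0]+c*q[1],q[2]])
def obs(p):
    xr,w,xf,wf=p[3:7]; oS=p[7:9]; oT=p[9:11]
    o=[('top',T(218.5,393),(0,0,33)),('side',S(443,417),(0,0,33)),
     ('top',T12(140,197),(-49,30,124.5)),('top',T12(353,255),(-49,-30,124.5)),
     ('top',T12(124,272),(-61,30,96.5)),('top',T12(333,325),(-61,-30,96.5)),
     ('side',S12(172,232),(-49,-30,124.5)) ,('side',S12(280,418),(-49,30,124.5)),('side',S12(342,390),(-61,30,124.5)) ,
     ('top',T(172,60),(xr,w,92)),('top',T(427,125),(xr,-w,92)),('side',S(55,370),(xr,-w,92)),('side',S(157,608),(xr,w,92)),
     ('top',T(42,552),(xf,wf,5)),('top',T(302,620),(xf,-wf,5)),('side',S(703,462),(xf,wf,5))]
    r=[]
    for n,px,q in o: r.append(proj(n,bal(p,q))[0]+(oS if n=='side' else oT)-px)
    return np.array(r)
f=lambda p:np.r_[obs(p).ravel(),p[7:11]/0.5]
r=least_squares(f,[545,7,-.08,230,100,-160,106,0,0,0,0],x_scale=[10,10,.1,10,10,10,10,1,1,1,1],loss='soft_l1')
if __name__=='__main__':
    print(np.round(r.x,3)); print(np.round(obs(r.x),2))
    p=r.x
    for n,x,y,w,h,k in(('side',190,150,150,140,5),('top',230,130,150,130,5)):
        im=cv2.imread(f'pics/{n}0.png'); im=cv2.resize(im[y:y+h,x:x+w],None,fx=k,fy=k,interpolation=cv2.INTER_CUBIC)
        def line(qs,col,cl=True):
            u=np.array([proj(n,bal(p,q))[0] for q in qs])+(p[7:9] if n=='side' else p[9:11]); u=((u-[x,y])+.5)*k-.5
            cv2.polylines(im,[np.round(u).astype(int)],cl,col,1,cv2.LINE_AA)
        a=np.linspace(0,2*np.pi,60)
        line([(40*np.cos(t),40*np.sin(t),33) for t in a],(0,0,255))
        for z in(96.5,124.5): line([(-61,-30,z),(-61,30,z),(-49,30,z),(-49,-30,z)],(0,255,255))
        line([(-78,-98,92),(-78,98,92),(80,98,92),(80,-98,92)],(0,255,0))
        cv2.imwrite(f'pics/ov_{n}.png',im)
E
python3 fit.py
```

```text
[ 5.48173e+02  5.12600e+00 -8.50000e-02  2.27798e+02  9.94420e+01
 -1.55781e+02  1.01550e+02  6.70000e-02  4.72000e-01  3.26000e-01
  1.57000e-01]
[[ 0.52 -0.95]
 [-2.24  0.09]
 [ 0.25  0.88]
 [-1.64  0.22]
 [ 1.15 -0.6 ]
 [-0.64 -0.89]
 [ 2.01 -3.15]
 [ 0.74 -5.07]
 [-1.07 -3.96]
 [ 0.31  0.15]
 [-0.75 -0.22]
 [-0.1  -0.16]
 [ 0.3   0.86]
 [-0.08  0.21]
 [-1.25  0.25]
 [-0.31  2.92]]
```

```bash
python3 -c "
import cv2
a=cv2.imread('pics/ov_side.png')[200:500,250:650];b=cv2.imread('pics/ov_top.png')[220:520,30:430]
cv2.imwrite('pics/ov.png',cv2.hconcat([a,b]))"
```

```text
(no output)
```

View pics/ov.png

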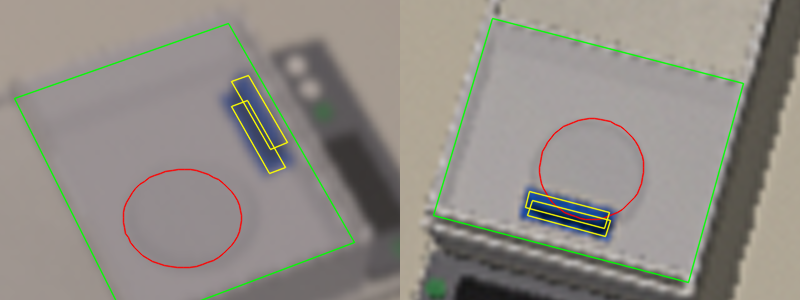

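```bash
python3 - <<'E'
s=open('fit.py').read()
a=s.index("     ('side',S12(172"); b=s.index("     ('top',T(172,60)")
s=s[:a]+"     ('side',S12(222,178),(-61,-30,124.5)),('side',S12(340,385),(-61,30,124.5)),('side',S12(176,235),(-49,-30,96.5)),('side',S12(280,415),(-49,30,96.5)),\n"+s[b:]
s=s.replace(",('side',S(703,462),(xf,wf,5))]","]")
open('fit.py','w').write(s)
E
python3 fit.py;  python3 -c "
import cv2
a=cv2.imread('pics/ov_side.png')[200:500,250:650];b=cv2.imread('pics/ov_top.png')[220:520,30:430]
cv2.imwrite('pics/ov2.png',cv2.hconcat([a,b]))"
```

```text
[ 5.47868e+02  4.10900e+00 -8.20000e-02  2.28005e+02  9.93480e+01
 -1.53769e+02  1.03713e+02 -2.00000e-02  3.01000e-01  1.65000e-01
  1.81000e-01]
[[ 0.61 -0.81]
 [-2.39 -0.34]
 [ 0.37  1.06]
 [-1.51  0.37]
 [ 1.27 -0.42]
 [-0.5  -0.75]
 [ 0.94 -0.27]
 [-1.07 -4.02]
 [ 1.34  1.19]
 [ 0.33 -0.34]
 [ 0.28  0.27]
 [-0.8  -0.23]
 [-0.29 -0.4 ]
 [ 0.22  0.51]
 [-0.31 -0.2 ]
 [-0.37  0.01]]
```

View pics/ov2.png

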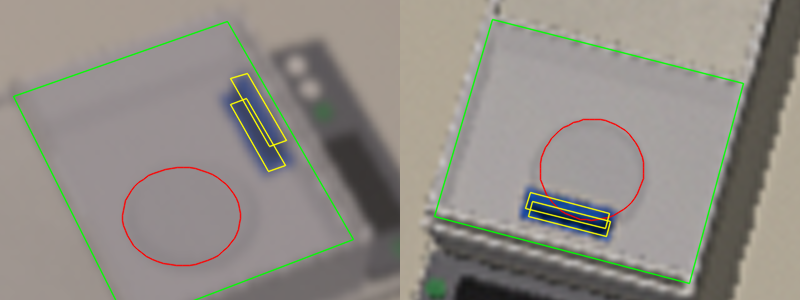

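```bash
python3 - <<'E'
s=open('fit.py').read()
a=s.index("     ('top',T12(140"); b=s.index("     ('top',T(172,60)")
s=s[:a]+"     ('side',S12(282,282),(-55,0,124.5)),('top',T12(243,243),(-55,0,124.5)),\n"+s[b:]
s=s.replace("p[7:11]/0.5","p[7:11]/0.7").replace(",loss='soft_l1'","").replace("pics/ov_","pics/ov3_")
open('fit.py','w').write(s)
E
python3 fit.py;  python3 -c "
import cv2
a=cv2.imread('pics/ov3_side.png')[200:500,250:650];b=cv2.imread('pics/ov3_top.png')[220:520,30:430]
cv2.imwrite('pics/ov3.png',cv2.hconcat([a,b]))"
```

```text
[ 5.45194e+02  5.61600e+00 -8.70000e-02  2.30991e+02  9.94030e+01
 -1.52138e+02  1.03740e+02  4.04000e-01  4.76000e-01  5.80000e-01
 -2.80000e-02]
[[ 0.51 -0.42]
 [-1.06 -0.15]
 [-0.45 -1.41]
 [-0.93  1.25]
 [ 0.68 -0.11]
 [-0.43 -0.37]
 [ 0.22 -0.23]
 [ 0.46  0.82]
 [-0.45 -0.38]
 [-0.57  0.08]]
```

View pics/ov3.png

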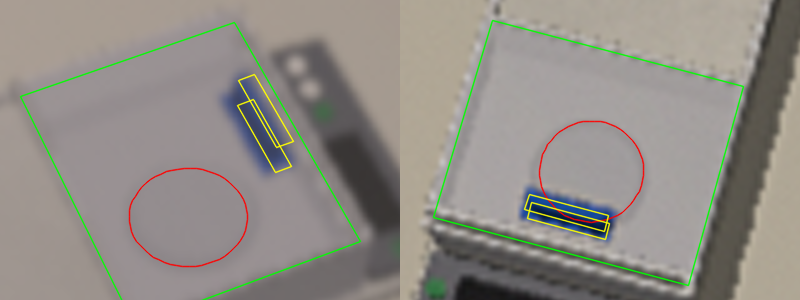

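```bash
python3 - <<'E'
from fit import *
p=r.x
print('handle fit',bal(p,(-55,0,0)),'side',onplane('side',S12(270,292),124.5),'top',onplane('top',T12(243,243),124.5), 'blue centroid at mid-height', onplane('side',S12(258,298),110),onplane('top',T12(238,262),110))
Y=np.pi/2-.085
print(solve_ik([490,10,200],[np.pi,0,Y]))
bot.move_ptp([490,10,160],[np.pi,0,Y])
s=bot.get_state();print(s['t'],s['tcp_pos'],s['orientation'],s['contact_force'])
im=imaging.capture('side');cv2.imwrite('pics/s1.png',im);crop(im,220,120,130,130,4,'pics/s1c.png')
im=imaging.capture('top');cv2.imwrite('pics/t1.png',im);crop(im,210,130,130,130,4,'pics/t1c.png')
print(proj('side',s['tcp_pos']),proj('top',s['tcp_pos']))
a=cv2.imread('pics/s1c.png');b=cv2.imread('pics/t1c.png');cv2.imwrite('pics/c1.png',cv2.resize(cv2.hconcat([a,b]),(800,400)))
E
```

```text
handle fit [490.40251907  10.40576661   0.        ] side [496.29062226  19.67819789] top [496.07116964   5.90843685] blue centroid at mid-height [494.60705384  10.9461178 ] [493.06554713   7.50539156]
[-0.13033773  0.24121217 -0.39469834  0.93488582  0.          1.52545859]
2.4 [490.03722637  10.70178561 160.07828555] [ 3.14148008e+00 -2.29776741e-04  1.48709632e+00] [-0.43419844 -0.72259433 -0.1068507 ]
[[292.63936801 204.62836741]] [[267.74228937 213.9806887 ]]
```

View pics/c1.png

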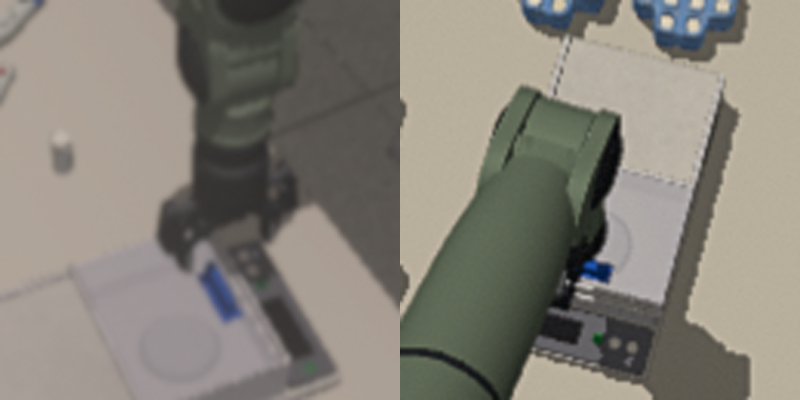

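The jaws straddle the blue bar at side crop (220,290). My measurements put the bar at about (493,9). I'll lower the gripper and use the rigid bar to learn how the grip behaves before touching the thin vial.

```bash
python3 - <<'E'
from h import *
print(bot.movel([493,9,104],max_speed=80,threshold=8))
s=bot.get_state();print(s['t'],s['tcp_pos'],s['contact_force'])
def st(o,e=None):
    try: rr=bot.grip(o,e)
    except Exception as ex: print('ERR',repr(ex)); return
    s=bot.get_state();print(o,e,rr,'t%.2f op %.4f'%(s['t'],s['opening']),np.round(s['tcp_pos'],2),np.round(s['contact_force'],2))
st(0.4,20); st(0.25); st(.18);st(.16);st(.14);st(.12)
E
```

```text
False
3.35 [493.30115514   8.9752288  104.28010233] [0.32422646 0.03521872 0.59003678]
0.4 20 False t3.90 op 0.4042 [493.02   9.   104.07] [0.19 0.71 1.08]
0.25 None False t4.18 op 0.2488 [492.97   8.98 103.97] [0.45 0.1  0.09]
0.18 None False t4.42 op 0.1751 [493.01   9.   104.  ] [ 0.83 -0.26 -0.77]
0.16 None False t4.63 op 0.1610 [493.22   8.98 104.05] [ 1.45 -0.34 -0.07]
0.14 None False t4.85 op 0.1409 [493.19   8.99 104.08] [ 0.65 -0.59 -0.03]
0.12 None False t5.07 op 0.1346 [493.17   8.97 104.11] [0.19 0.65 1.71]
```

```bash
python3 - <<'E'
from h import *
def st(o,e=None):
    try: rr=bot.grip(o,e)
    except Exception as ex: print('ERR',repr(ex)); return
    v=[]
    for _ in range(4):
        bot.dwell(.02); v.append(bot.get_state()['opening'])
    s=bot.get_state();print(o,e,rr,'t%.2f op %.4f %.4f'%(s['t'],np.mean(v),np.std(v)),np.round(s['tcp_pos'],2),np.round(s['contact_force'],2))
st(.13);st(.11);st(.09);st(.06);st(.0);st(0.,60);st(0.,20);st(.0,5)
E
```

```text
0.13 None False t5.35 op 0.1347 0.0003 [493.18   8.98 104.12] [-0.76 -0.24  1.03]
0.11 None False t5.63 op 0.1350 0.0013 [493.14   8.96 104.11] [1.14 0.57 1.93]
0.09 None False t5.92 op 0.1357 0.0018 [493.1    8.98 104.09] [1.33 0.32 3.59]
0.06 None False t6.20 op 0.1363 0.0010 [493.11   8.98 104.07] [-0.03 -1.06  2.71]
0.0 None False t6.48 op 0.1343 0.0023 [493.13   8.97 104.09] [ 0.28 -0.23  4.61]
0.0 60 False t6.77 op 0.1220 0.0025 [493.16   8.99 104.21] [0.63 0.22 5.16]
0.0 20 False t7.05 op 0.1228 0.0021 [493.18   8.97 104.23] [ 0.2  -0.66  4.45]
0.0 5 False t7.33 op 0.1241 0.0021 [493.16   8.98 104.23] [ 0.59 -0.46  5.36]
```

The measured opening stalls at the bar, as it should. The minimum effort (20 N) is too much for the vial, so grip force has to come from the commanded opening. I'll press one finger on the bar, with the lid against its stop, and read the force from the wrist sensor.

```bash
python3 - <<'E'
from h import *
u=np.array([np.cos(-.085),np.sin(-.085)])
bot.grip(.45,20)
p=np.r_[np.array([493.,9])-9*u,104]; bot.movel(p,max_speed=100)
def st(o,e=None):
    bot.grip(o,e); v=[];f=[]
    for _ in range(6):
        bot.dwell(.02); s=bot.get_state(); v.append(s['opening']);f.append(s['contact_force'])
    print(o,e,'t%.2f op %.4f'%(s['t'],np.mean(v)),np.round(s['tcp_pos'],2),np.round(np.mean(f,0),2),flush=True)
    return np.mean(f,0)[0]
for o in(.42,.38,.36,.34,.33,.32,.31,.30,.29,.28,.26,.22):
    if abs(st(o))>25: break
E
```

```text
0.42 None t8.28 op 0.4187 [484.3    9.73 104.04] [-0.34 -0.13  0.01]
0.38 None t8.60 op 0.3800 [484.06   9.78 104.  ] [ 0.06  0.1  -0.16]
0.36 None t8.92 op 0.3606 [484.05   9.76 104.02] [0.01 0.   0.09]
0.34 None t9.23 op 0.3407 [484.23   9.74 104.07] [ 0.66 -0.26 -0.29]
0.33 None t9.55 op 0.3297 [484.18   9.74 104.09] [ 0.62 -0.02  0.38]
0.32 None t9.87 op 0.3204 [484.04   9.75 104.  ] [0.64 0.14 0.49]
0.31 None t10.18 op 0.3089 [484.04   9.75 104.01] [ 0.97 -0.15  0.82]
0.3 None t10.50 op 0.2977 [484.03   9.76 104.  ] [ 1.01 -0.37  0.61]
0.29 None t10.82 op 0.2902 [484.02   9.78 104.  ] [ 1.2  -0.06  0.59]
0.28 None t11.13 op 0.2784 [484.02   9.77 103.98] [0.53 0.1  0.62]
0.26 None t11.45 op 0.2602 [484.03   9.79 103.99] [0.41 0.26 0.38]
0.22 None t11.77 op 0.2193 [483.99   9.78 103.98] [0.57 0.11 0.47]
```

```bash
python3 - <<'E'
from h import *
def st(o,e=None):
    bot.grip(o,e); v=[];f=[]
    for _ in range(6):
        bot.dwell(.02); s=bot.get_state(); v.append(s['opening']);f.append(s['contact_force'])
    print(o,e,'t%.2f op %.4f'%(s['t'],np.mean(v)),np.round(s['tcp_pos'],2),np.round(np.mean(f,0),2),flush=True)
    return np.mean(f,0)[0]
for o in(.2,.18,.16,.14,.12,.10):
    if abs(st(o))>10: break
E
```

```text
0.2 None t12.08 op 0.1994 [484.03   9.77 103.99] [0.49 0.03 0.69]
0.18 None t12.40 op 0.1828 [484.68   9.72 104.17] [ 3.43  0.3  -0.56]
0.16 None t12.72 op 0.1624 [485.47   9.62 104.3 ] [ 5.53 -0.03 -1.27]
0.14 None t13.03 op 0.1410 [486.3    9.55 104.48] [ 7.16 -0.11 -2.98]
0.12 None t13.35 op 0.1339 [486.35   9.55 104.5 ] [ 7.28 -0.64 -2.7 ]
0.1 None t13.67 op 0.1360 [486.34   9.54 104.52] [ 7.56 -0.22 -2.43]
```

```bash
python3 - <<'E'
from h import *
u=np.array([np.cos(-.085),np.sin(-.085)])
bot.grip(.40,20)
bot.movel([478.2,10.4,104],max_speed=100)
def st(o,e=None):
    bot.grip(o,e); v=[];f=[]
    for _ in range(16):
        bot.dwell(.015); s=bot.get_state(); v.append(s['opening']);f.append(s['contact_force'])
    print(o,e,'t%.2f op %.4f sd %.4f'%(s['t'],np.mean(v),np.std(v)),np.round(s['tcp_pos'],2),np.round(np.mean(f,0),2),flush=True)
for o in(.37,.34,.30,.26,.22,.18): st(o)
E
```

```text
0.37 None t14.75 op 0.3699 sd 0.0020 [478.26  10.37 103.99] [-0.1  -0.02 -0.17]
0.34 None t15.23 op 0.3389 sd 0.0023 [478.2   10.39 104.  ] [ 0.21  0.   -0.  ]
0.3 None t15.72 op 0.3004 sd 0.0024 [479.56  10.23 104.44] [ 5.06 -0.11 -0.58]
0.26 None t16.20 op 0.2608 sd 0.0024 [481.19  10.08 104.78] [ 8.85 -0.28 -2.41]
0.22 None t16.68 op 0.2209 sd 0.0024 [482.85   9.9  105.11] [12.57 -0.67 -4.8 ]
0.18 None t17.17 op 0.1820 sd 0.0024 [484.5    9.76 105.41] [15.85 -0.81 -7.47]
```

Pressing at the stop puts the shut bar's centre at x≈486.3, so the lid had been sitting a few mm ajar. That makes the pan axis x≈541–543, which agrees with the side camera. The grip servo is stiff and position-held, so I'll grip the vial in very small steps. First I'll open the lid.

```bash
python3 - <<'E'
from h import *
u=np.array([np.cos(-.085),np.sin(-.085)])
bot.grip(.30,20)
p=np.array([486.4,11.])
bot.movel(np.r_[p,104],max_speed=100)
bot.grip(.11,20)
s=bot.get_state();print(s['t'],s['tcp_pos'],s['opening'])
print(bot.movel(np.r_[p+141*u,104],max_speed=90,threshold=10))
s=bot.get_state();print(s['t'],s['tcp_pos'],s['opening'],s['contact_force'])
im=imaging.capture('side');cv2.imwrite('pics/s2.png',im);crop(im,180,120,160,160,4,'pics/s2c.png')
E
```

```text
17.9333 [486.45202128  11.07641213 103.74221399] 0.13648816580766054
True
19.4417 [625.94187203  -0.90603789 103.70406676] 0.13371852966584008 [-0.08693196 -0.05622881  5.77083613]
```

View pics/s2c.png

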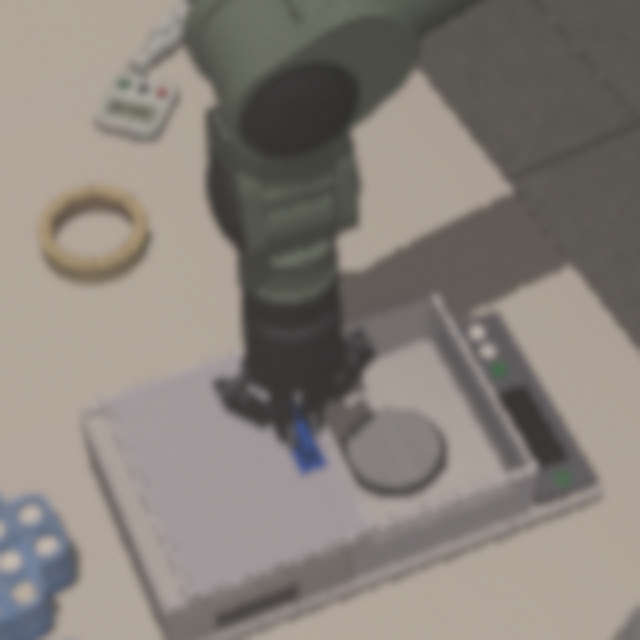

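```bash
python3 - <<'E'
from fit import *
S4=lambda x,y:np.array([(x+.5)/4-.5+180,(y+.5)/4-.5+120])
print('pan from side',onplane('side',S4(396,448),33))
Yv=np.pi-.085
bot.grip(.4,20)
q=bot.get_state()['tcp_pos'];bot.movel([q[0],q[1],170],max_speed=150)
print(bot.get_state()['t'])
bot.move_ptp([527,-311,120],[np.pi,0,Yv])
s=bot.get_state();print(s['t'],s['tcp_pos'],s['orientation'])
im=imaging.capture('side');cv2.imwrite('pics/s3.png',im);crop(im,180,120,160,160,4,'pics/s3c.png')
im=imaging.capture('top');cv2.imwrite('pics/t3.png',im);crop(im,230,130,150,130,5,'pics/t3c.png')
print(proj('side',s['tcp_pos']),proj('top',s['tcp_pos']))
E
```

```text
pan from side [538.10168713   6.04614929]
20.4417
22.2667 [ 527.07559608 -310.50464043  119.7288349 ] [ 3.14116802e+00 -3.39415234e-04  3.05687412e+00]
[[238.86413944 152.82959804]] [[356.7637844  221.91912393]]
```

View pics/s3c.png

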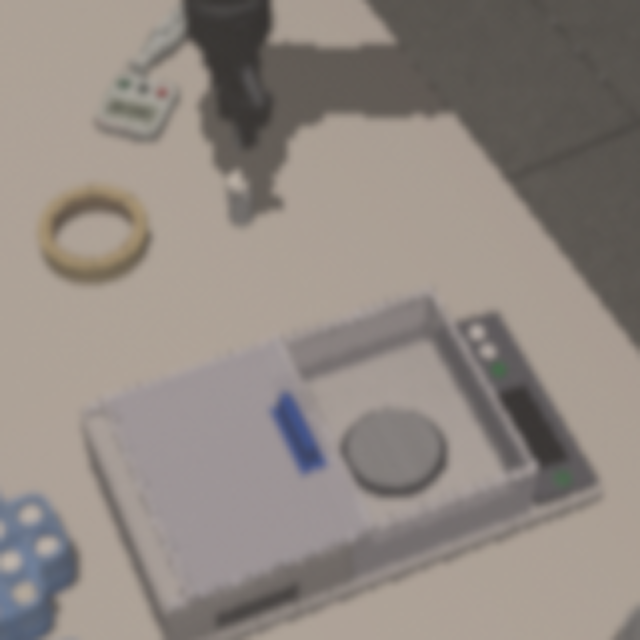

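View pics/t3c.png

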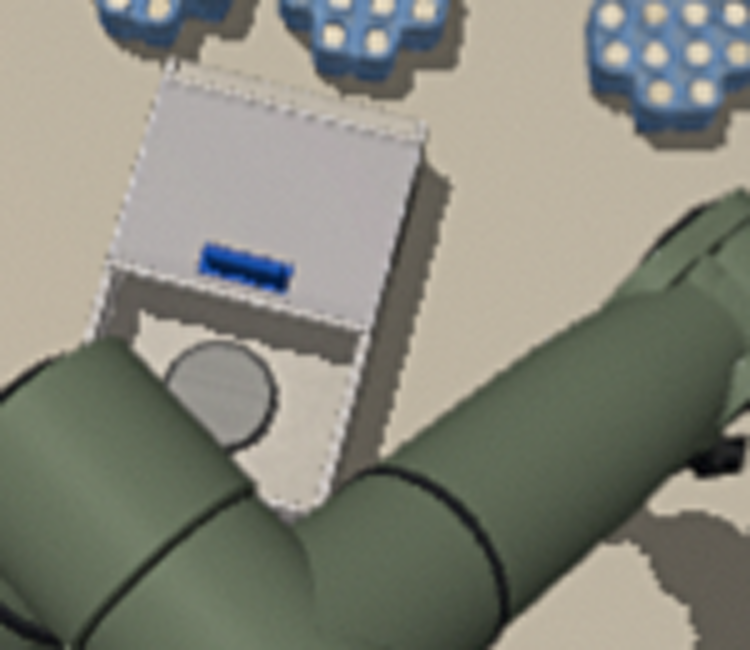

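```bash
python3 - <<'E'
from fit import *
S4=lambda x,y:np.array([(x+.5)/4-.5+180,(y+.5)/4-.5+120])
print('pan side',onplane('side',S4(394,446),33),'top',onplane('top',T(220,394),33))
print('handle back side', onplane('side',S4(300,432),110),'top',onplane('top',T(246,267),110),'expect',541.2+84.7, )
print('vial side',onplane('side',S4(236,181),56),'top',onplane('top',T(625,474),56))
s=cv2.imread('pics/s3.png');crop(s,220,145,40,40,15,'pics/s3v.png')
E
```

```text
pan side [538.60215066   3.44208547] top [543.14077615   3.77920591]
handle back side [6.23758164e+02 2.18598370e-01] top [624.63400774  -3.23919142] expect 625.9000000000001
vial side [ 531.71111046 -311.67339505] top [ 530.98647709 -310.52804189]
```

View pics/s3v.png

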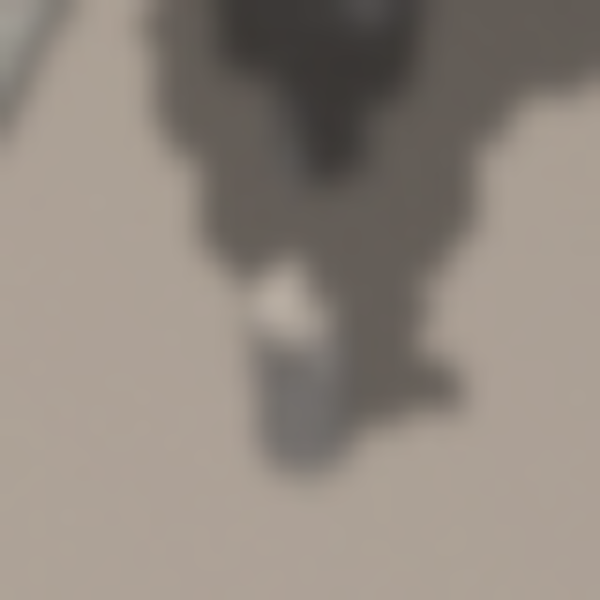

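```bash
python3 - <<'E'
from h import *
bot.grip(.6,20)
bot.movel([530.3,-311,64],max_speed=100)
s=bot.get_state();print(s['t'],s['tcp_pos'])
im=imaging.capture('side');cv2.imwrite('pics/s4.png',im);crop(im,215,135,50,50,12,'pics/s4v.png')
im=imaging.capture('top');cv2.imwrite('pics/t4.png',im);crop(im,320,190,60,50,10,'pics/t4v.png')
print(proj('side',[s['tcp_pos'],[530.3,-311,56]]),proj('top',[s['tcp_pos'],[530.3,-311,56]]))
E
```

```text
23.3833 [ 530.51231991 -311.17596736   64.24785076]
[[238.84224794 163.35667911]
 [239.04754224 164.85707295]] [[355.04337722 224.11054967]
 [354.69651061 224.59689308]]
```

View pics/s4v.png

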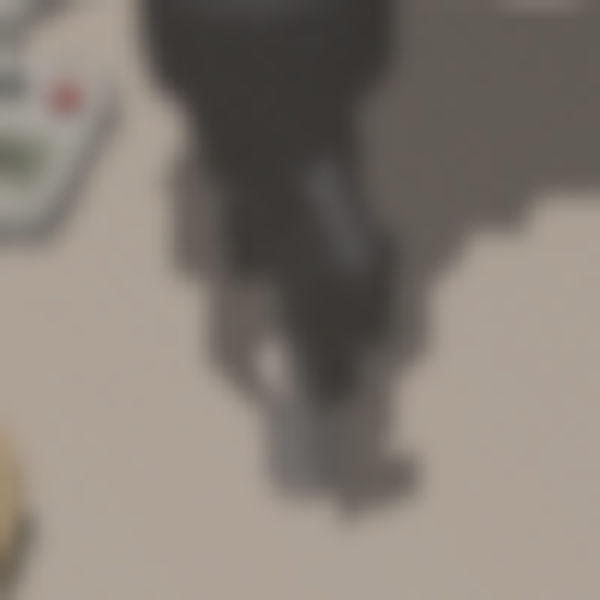

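View pics/t4v.png

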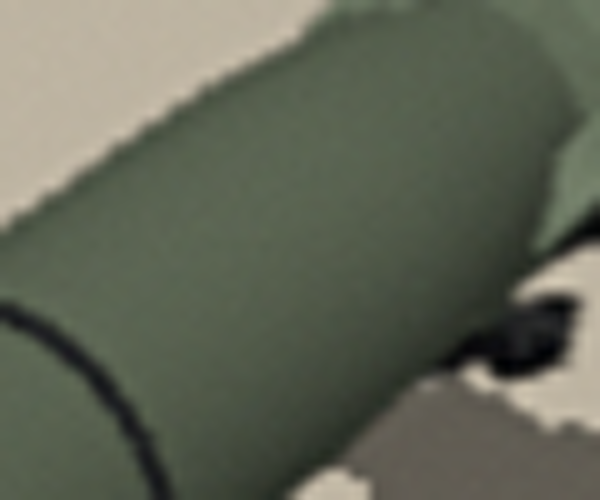

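Near finger at crop (340,390), cap at (270,360): the jaws straddle the vial as predicted. Going down and closing in small steps.

```bash
cat >> h.py <<'E'
def avg(n=12,dt=.015):
    v=[];f=[]
    for _ in range(n):
        bot.dwell(dt); s=bot.get_state(); v.append(s['opening']);f.append(np.r_[s['contact_force'],s['wrist_torque']])
    return s,np.mean(v),np.mean(f,0)
def st(o,n=12):
    bot.grip(o,20); s,v,f=avg(n)
    print(o,'t%.2f op %.4f'%(s['t'],v),np.round(s['tcp_pos'],2),np.round(f,2),flush=True); return v,f
E
python3 - <<'E'
from h import *
print(bot.movel([530.3,-311,9],max_speed=60,threshold=5))
st(.4);st(.33);st(.31)
for o in(.303,.298): st(o)
E
```

```text
False
0.4 t25.06 op 0.4005 [ 530.34 -311.05    9.08] [-0.27  0.09  0.18  0.    0.01  0.01]
0.33 t25.49 op 0.3308 [ 530.29 -311.01    8.97] [-0.2   0.13 -0.05 -0.01 -0.    0.  ]
0.31 t25.91 op 0.3096 [ 530.31 -311.03    9.  ] [ 0.07 -0.05  0.29 -0.05 -0.    0.  ]
0.303 t26.32 op 0.3025 [ 530.32 -311.03    9.02] [-0.42 -0.02 -0.06 -0.08  0.    0.  ]
0.298 t26.74 op 0.2977 [ 530.33 -311.03    9.02] [ 0.03 -0.19  0.23 -0.06  0.01  0.  ]
```

```bash
python3 - <<'E'
from h import *
for o in(.295,.293,.291): st(o,14)
bot.movel([530.3,-311,11.5],max_speed=20)
s,v,f=avg(20);print('lift t%.2f op %.4f'%(s['t'],v),np.round(f,2))
E
```

```text
0.295 t27.19 op 0.2941 [ 530.3  -311.01    9.  ] [-0.11 -0.33  0.39 -0.09 -0.01 -0.01]
0.293 t27.64 op 0.2934 [ 530.31 -311.04    8.99] [ 0.14 -0.48  0.28 -0.09  0.01  0.  ]
0.291 t28.09 op 0.2908 [ 530.31 -311.01    9.01] [-0.12 -0.48  0.56 -0.11  0.02 -0.  ]
lift t28.70 op 0.2909 [ 0.06 -0.06  0.09  0.02  0.   -0.01]
```

```bash
python3 - <<'E'
from h import *
z=11.5
for o in(.289,.287,.2855,.284):
    st(o,6)
    bot.movel([530.3,-311,z+2],max_speed=25)
    s,v,f=avg(16);print('lift t%.2f op %.4f'%(s['t'],v),np.round(f,2),flush=True)
    if f[2]<-.25: break
    bot.movel([530.3,-311,z],max_speed=40)
E
```

```text
0.289 t29.02 op 0.2899 [ 530.29 -310.97   11.48] [ 0.03  0.38  0.41  0.03 -0.01  0.  ]
lift t29.53 op 0.2894 [-0.02  0.06 -0.16  0.02  0.01  0.  ]
0.287 t30.10 op 0.2878 [ 530.32 -311.03   11.53] [-0.14  0.11  0.3   0.02  0.    0.  ]
lift t30.62 op 0.2880 [ 0.15  0.17  0.11  0.02  0.   -0.01]
0.2855 t31.18 op 0.2877 [ 530.27 -310.97   11.44] [-0.18  0.11 -0.42 -0.   -0.01  0.02]
lift t31.70 op 0.2849 [-0.    0.17  0.27  0.05  0.02  0.  ]
0.284 t32.27 op 0.2842 [ 530.2  -310.94   11.41] [ 0.08 -0.23 -0.32  0.01 -0.    0.  ]
lift t32.78 op 0.2845 [-0.04 -0.23 -0.47 -0.    0.    0.  ]
```

```bash
python3 - <<'E'
from h import *
bot.movel([530.3,-311,17.5],max_speed=30)
s,v,f=avg(25);print('lift t%.2f op %.4f'%(s['t'],v),np.round(f,2),flush=True)
im=imaging.capture('side');cv2.imwrite('pics/s5.png',im)
a=cv2.imread('pics/s4.png')
k=lambda i:cv2.resize(i[140:185,218:263],(400,400),interpolation=cv2.INTER_CUBIC)
cv2.imwrite('pics/c5.png',cv2.hconcat([k(a),k(im)]))
E
```

```text
lift t33.48 op 0.2840 [-0.01  0.01 -0.37  0.   -0.01 -0.  ]
```

View pics/c5.png

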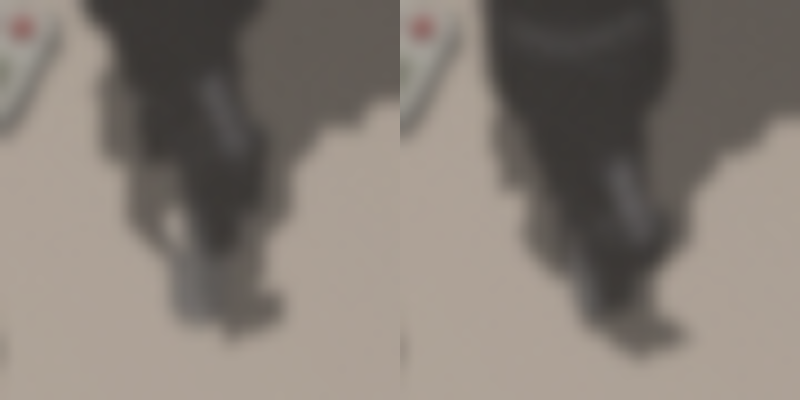

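```bash
python3 - <<'E'
from h import *
st(.2825,20)
bot.movel([530.3,-311,12],max_speed=40)
for z in(11,10):
    bot.movel([530.3,-311,z],max_speed=30)
    s,v,f=avg(10);print(z,'t%.2f op %.4f'%(s['t'],v),s['tcp_pos'],np.round(f,2),flush=True)
E
```

```text
0.2825 t34.08 op 0.2834 [ 530.29 -310.99   17.48] [ 0.12 -0.03 -0.58  0.   -0.    0.01]
11 t34.78 op 0.2836 [ 530.33855873 -310.96241684   11.07885938] [ 0.08  0.47  0.88  0.06  0.   -0.01]
10 t35.20 op 0.2835 [ 530.54508448 -311.00661154   10.26696074] [-0.33  1.27  4.38  0.25  0.02 -0.01]
```

Vial held: the force shows its weight, about −0.5 N, and pushing down on the bench gave 4.4 N without slip. Carrying it over now.

```bash
python3 - <<'E'
from h import *
bot.movel([530.3,-311,135],max_speed=90)
s,v,f=avg(12);print('t%.2f op %.4f'%(s['t'],v),s['tcp_pos'],np.round(f,2),flush=True)
bot.movel([541.2,4,135],max_speed=140)
s,v,f=avg(12);print('t%.2f op %.4f'%(s['t'],v),s['tcp_pos'],np.round(f,2),flush=True)
im=imaging.capture('side');cv2.imwrite('pics/s6.png',im);crop(im,220,130,110,130,5,'pics/s6c.png')
print(proj('side',[[541.2,4,124],[541.2,4,180]]))
E
```

```text
t36.94 op 0.2834 [ 530.08338128 -310.85337509  134.53556636] [-0.12 -0.01 -0.37  0.   -0.   -0.  ]
t39.54 op 0.2816 [541.18517105   3.68798074 134.95969428] [-0.25 -0.15 -0.54 -0.01 -0.    0.  ]
[[277.63160341 215.92383727]
 [277.69580036 205.56895397]]
```

View pics/s6c.png

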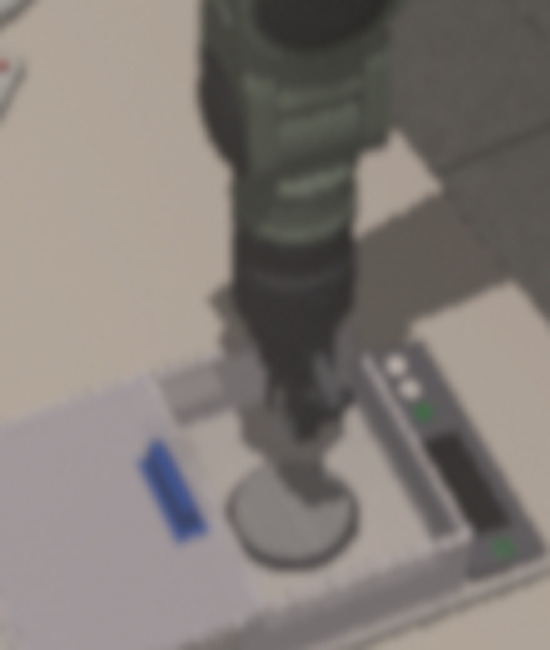

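```bash
python3 - <<'E'
from h import *
bot.movel([541.2,4,50],max_speed=80)
z=48.; bot.movel([541.2,4,z],max_speed=25)
s,v,f0=avg(14);print(z,'t%.2f'%s['t'],s['tcp_pos'],np.round(f0,2),flush=True)
while z>42.5:
    z-=.8; bot.movel([541.2,4,z],max_speed=20)
    s,v,f=avg(12);print('%.1f t%.2f op %.4f'%(z,s['t'],v),np.round(s['tcp_pos'],2),np.round(f,2),flush=True)
    if f[2]-f0[2]>.6: break
E
```

```text
48.0 t41.28 [541.26196248   4.00753046  48.08623712] [-0.03 -0.02 -0.49 -0.    0.01  0.  ]
47.2 t41.73 op 0.2829 [541.2    4.    47.21] [ 0.14 -0.17 -0.77 -0.01  0.   -0.  ]
46.4 t42.18 op 0.2833 [541.21   4.    46.38] [ 0.26  0.14 -0.38 -0.01 -0.01  0.01]
45.6 t42.63 op 0.2836 [541.18   3.99  45.59] [-0.03 -0.04 -0.5  -0.02 -0.    0.01]
44.8 t43.08 op 0.2839 [541.2    4.02  44.8 ] [ 0.13 -0.19 -0.4   0.   -0.01 -0.01]
44.0 t43.53 op 0.2832 [541.2    4.    43.99] [ 0.19  0.2  -0.48 -0.01  0.    0.01]
43.2 t43.98 op 0.2827 [541.21   4.01  43.19] [-0.33 -0.   -0.46  0.01  0.01 -0.01]
42.4 t44.43 op 0.2830 [541.3    3.98  42.48] [ 0.25 -0.03  0.23 -0.   -0.04 -0.  ]
```

```bash
python3 - <<'E'
from h import *
st(.29,8); st(.31,4); bot.grip(.55)
bot.movel([541.2,4,70],max_speed=50)
bot.movel([541.2,4,170],max_speed=150)
s,v,f=avg(6);print(s['t'],np.round(f,2))
# move clear, toward behind handle
Y=np.pi/2-.085
bot.move_ptp([560,150,190],[np.pi,0,Y])
print(bot.get_state()['t'])
im=imaging.capture('side');cv2.imwrite('pics/s7.png',im);crop(im,210,170,120,120,5,'pics/s7c.png')
im=imaging.capture('top');cv2.imwrite('pics/t7.png',im);crop(im,230,130,120,120,5,'pics/t7c.png')
E
```

```text
0.29 t44.78 op 0.2890 [541.17   4.02  42.38] [ 0.47  0.18  0.19  0.02 -0.    0.01]
0.31 t45.07 op 0.3089 [541.19   3.98  42.4 ] [-0.52  0.1  -0.03 -0.01 -0.    0.01]
47.0167 [ 0.09 -0.21 -0.22 -0.01 -0.01 -0.01]
48.625
```

View pics/s7c.png

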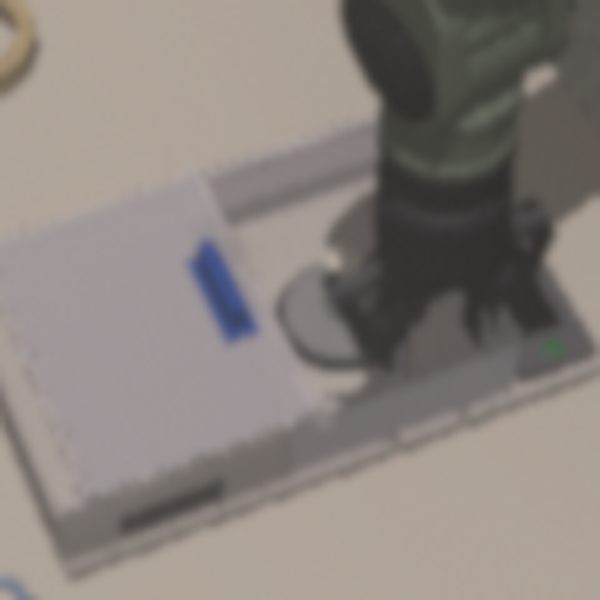

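View pics/t7c.png

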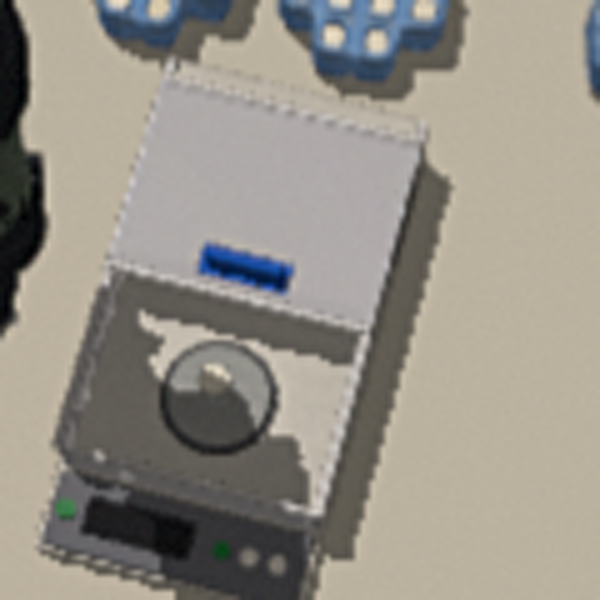

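```bash
python3 - <<'E'
from fit import *
print('vial',onplane('top',T(215,378),89),'pan',onplane('top',T(219,396),33))
Y=np.pi/2-.085
bot.move_ptp([625.9,-3.5,150],[np.pi,0,Y])
print(bot.movel([625.9,-3.5,104],max_speed=90,threshold=8))
bot.grip(.11,20)
s=bot.get_state();print(s['t'],s['tcp_pos'],s['opening'])
u=np.array([np.cos(-.085),np.sin(-.085)])
p=s['tcp_pos'][:2]
print(bot.movel(np.r_[p-125*u,104],max_speed=80,threshold=14))
print(bot.movel(np.r_[p-142*u,104],max_speed=35,threshold=7))
s=bot.get_state();print(s['t'],s['tcp_pos'],s['opening'],s['contact_force'])
E
```

```text
vial [541.65268345   5.3894524 ] pan [541.44756407   4.24422223]
False
50.5083 [625.81250929  -3.51735228 104.7461557 ] 0.13377400619156476
False
True
52.7083 [486.32030429   8.45188225 104.75128488] 0.13449100672427697 [ 1.41496264 -0.24199082  1.1045926 ]
```

```bash
python3 - <<'E'
from h import *
print(bot.movel([484,8.7,104.3],max_speed=20,threshold=9))
s,v,f=avg(8);print(s['t'],s['tcp_pos'],np.round(f,2))
bot.grip(.45,20)
q=bot.get_state()['tcp_pos'];bot.movel([q[0],q[1],190],max_speed=120)
bot.move_ptp([350,250,220],[np.pi,0,np.pi/2+.5])
s=bot.get_state();print(s['t'],s['contact_force'])
im=imaging.capture('side');cv2.imwrite('pics/s8.png',im);crop(im,190,150,150,140,5,'pics/s8c.png')
im=imaging.capture('top');cv2.imwrite('pics/t8.png',im);crop(im,230,130,150,130,5,'pics/t8c.png')
E
```

```text
False
53.1333 [486.2894111    8.44945872 104.76272341] [ 6.61  0.12 -1.07 -0.01 -1.06 -0.02]
55.45 [ 0.18015825  0.37461309 -0.1198482 ]
```

View pics/s8c.png

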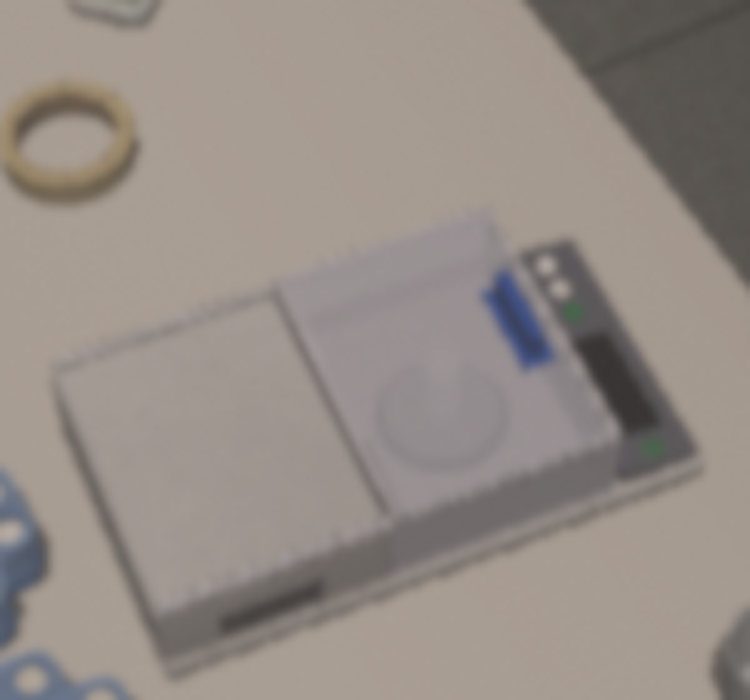

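View pics/t8c.png

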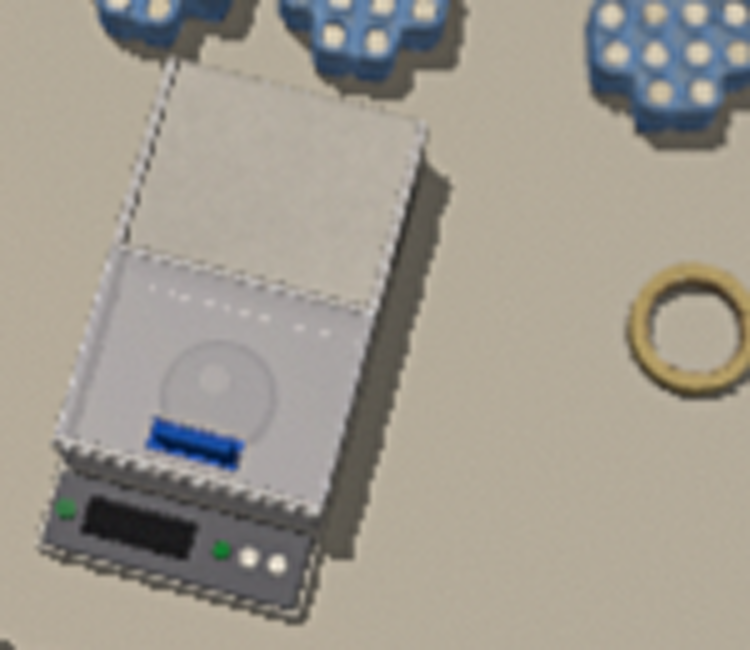

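The vial stands upright in the middle of the pan, with its cap at top crop (214,378) and side crop (443,360). The lid is shut against its front stop and the arm is clear. Handing in.

```bash
python3 -c "
from bench import bot
bot.sign_off()"
```

```text
the job is handed in; nothing more can be done
```

The vial is standing upright in the middle of the pan with the lid fully shut, and I handed the job in at about 55.5 s of the 72 s allowed. No verdict was reported.

**What I did:** I opened the lid by its blue grip, travelling 140 mm to the rear stop. I gripped the vial in very small steps, carried it upright and lowered it until its weight came off the gripper. Then I let go and pulled the lid back to its front stop.

**Last checks:**
- **Vial position:** The top camera put the vial at (541.7, 5.4) and the pan centre at (541.4, 4.2), about 1 mm apart. The vial shows upright in both final pictures.
- **Lid:** The grip came to rest at x = 486.3, the same as the shut stop measured earlier. A final pull of 6.6 N did not move it further.
- **Pan load:** At set-down the force changed by about 0.7 N, far below the 5 N overload.

**Uncertain or in disagreement:**
- **Grip force:** I could not measure the force on the vial directly. The last command was 0.0015 of the opening past the point where it first lifted; from the stiffness seen on the lid bar I expect a few newtons. It held a 4.4 N push without slipping.
- **Lid at the start:** The lid appeared to be about 7 mm ajar, so I nudged it shut while learning how the gripper behaves, before opening it.
- **Camera and touch:** The first camera estimates of the balance were up to about 6 mm off along x. I used the touch-measured stops for the pan's position along x instead.

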